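# Open the scent jar with the unknown thread and hold its cap up

## Robot

A 6-joint arm with a two-finger parallel gripper is mounted at the origin on the work surface. World frame = base frame: x ahead of the robot, y to its left, z up, the work surface at z = 0. Lengths are in m, angles in degrees, forces in N, time in s.
With the tool pointing down it reaches from about 0.275 to 0.725 m from the base axis. Payload 5.6 kg.
Tool frame: the origin (TCP) lies on the centre line of the jaws, within the pads' length; the fingertips stand 19 mm ahead of it and the grasp point (between the pads) is the TCP; z points along the fingers, y is the direction in which the jaws open and shut (so a half turn about z gives the same grasp; the last joint's range is limited). The gripper opens to 85 mm and grips with 20 to 120 N. Pads are 22 mm wide; open, the fingers measure 114 mm over their backs; the gripper's body (76 mm by 85 mm) begins 54 mm behind the grasp point. The pads swing forward as they close: fully open they stand 13 mm farther back than shut.
Start: joints at [87.582, 14.616, 6.199, 0, -81.583, -16.306], TCP at [0.177, 0.521, 0.25] pointing down, gripper open.
Joint ranges: [-168.99, 168.99], [-69.2, 112.95], [-62.41, 85.93], [-164.36, 98.24], [-168.68, -3.75], [-174.98, 174.98]. Speed limits (degrees/s): [147.25, 147.25, 180, 180, 180, 180].

## Interface

Orientations are given as [roll, pitch, yaw] about the fixed x, y, z axes, in that order (R = Rz(yaw) Ry(pitch) Rx(roll)).
In Python, from rig import sense, get_image, hand_in gives the robot as it stands.
- The arm moves only by the tool move_arm, never from a script. Its argument "plan" is a list of rows, each a list of 2 entries, a list of its own where there are three numbers: the shift along the tool's x, y, z in mm, then the turn, a rotation vector about the tool's x, y, z in degrees. In form: [[[tx, ty, tz], [ax, ay, az]], ...]. A call has 1 to 8 rows; each row shifts and turns the pose as measured when the row begins, along the tool's axes as they then stand; what a row does not reach is not made up. A row lasts 1/12 s, in which the tool goes at most 41.7 mm and 7.16 degrees, less where a joint would pass 70% of its speed; a pose out of reach is approached as far as the arm can. A call with a gripper value outside its range is refused whole. "jaw" is the gripper's target within -1 to 1 (shut at 1, half-way at 0, fully open at -1), set as the call begins (left out, the last holds). The fingers move at their own pace and stop on an object; "newtons" is the grip in N (left out, the last holds). Time passes only in rows, so rows that do not move let the fingers close. It gives the time, the measured TCP pose, the force and the opening at its end, in the units of the state.
- sense(): the state, without advancing time (a new reading comes with each control period).
- get_image(name): name is "side" or "top" or "wrist"; returns a dict with "pixels" (420x560x3 uint8, red, green, blue), "z_map" (420x560 float32, m along the optical axis (not along the pixel's ray), 0 where there is no reading), "intrinsics" (3x3 intrinsics, pixels), "dist_coeffs" ([k1, k2, p1, p2, k3] as OpenCV has them; the pictures are not rectified), "origin" and "orientation" of the camera in the world; the wrist camera has in their place "mount" (4x4, takes a point from camera to tool coordinates, whose origin is the TCP and whose axes are the flange's). Camera axes: x right, y down, z forward; pixel columns grow to the right and rows downward; lengths in m; the calibration is good to about 2 mm. A picture is of the moment at which its call begins: read the wrist's pose just before it.
- hand_in(): hands the job in, once; it reports no verdict.
The state is a dict: "t": time; "joints": joint angles; "joint_vel": joint speeds; "tau": joint torques, N m; "eef_pos": TCP position; "ee_rot": TCP orientation; "force": force on the tool from outside, world axes, zero at the start; "moment": the same for the moment, N m; "gripper_width": finger opening in m.
Only numpy, scipy, OpenCV 4.12 (cv2) and the standard library are available. Lean on these libraries where they do the work, as an engineer would, in place of code of your own. Each camera call takes 0.05 s, during which the arm holds its last target. There are 200 camera calls.

## Task

Open the amber scent jar with the flat-topped cap on the plywood smelling station, so that a visitor can smell it: nobody knows whether this cap has a right-hand or a left-hand thread, so try it both ways until you find the way it comes loose, then unscrew it and lift it off. Finish while still holding the cap in the gripper, level and still, over its open jar with at least 6 cm of free air between cap and jar mouth; leave the jar with the ball-topped cap closed and do not knock over or push away the glasses and other things around.

Things in the scene. Friction and masses are not known exactly. Their poses are not given: they have to be found in the camera images.
- cap: the cap to take off: grey plastic, fluted, round, flat-topped, 56 mm across, 48 mm tall, 60 to 130 g; upper 30 mm solid, below a hollow skirt. Origin at the centre of the skirt's lower edge, z up, x along the thin steel strip on its top. Grip it from above across any diameter. Closed, its x axis is parallel to the jar's (within 2 degrees). It sits with 1 to 2 mm play
- jar: amber glass jar under that cap, fixed upright to the station; 72 mm in diameter up to 78 mm, then a shoulder up to 88 mm and a neck 34 mm in diameter up to the mouth, 110 mm above its origin. Origin at the centre of its foot, z up. With the cap closed, the cap's origin lies 92 mm and its top 140 mm above this origin
- jar_mouth (a point): centre of the jar's mouth; axes as the jar's. Thread: short, with almost no rise. One way the cap turns 2 to 6 degrees to a firm stop; the other way it turns freely, lifts straight off once past 63 degrees (best 75 to 120; next stop near 140) and cannot be pulled off before. Whether anticlockwise or clockwise from above loosens it changes from start to start and cannot be seen
- ball_cap: the cap of the other jar, to be left closed: the same grey fluted cap but with a ball 28 mm across on a short stem on its top (82 mm tall in all). Origin at the centre of the skirt's lower edge, z up
- other_jar: the other jar, of the same shape and size, fixed to the station 150 to 220 mm from the first; either may stand on the left. Origin at the centre of its foot
- station: the smelling station: a plywood board 200 mm (its x) by 360 mm (its y), 18 mm thick, screwed to the table; both jars stand on it, towards its far (+x) edge. Origin at the centre of its underside
- shot_glass: small clear glass, 44 mm across, 50 mm tall, standing on the station before the jars. Origin at the centre of its foot, z up
- spoon: steel spoon, 130 mm long, lying on the station before the jars. Origin at its middle underneath
- tumbler_a: clear glass tumbler, 76 mm across, 85 mm tall, on the table at the left. Origin at the centre of its foot, z up
- tumbler_b: the same tumbler, on the table at the right
- straw: black straight drinking straw, 208 mm long, 8 mm thick, lying on the table at the far right
- coaster_ring: cork ring, 90 mm across, 12 mm tall, lying on the table at the far left
Things that resemble listed ones, but are neither listed nor needed, are in the scene too. Leave any blue look-alike of the cap alone. Leave any yellow look-alike of the ball_cap alone.

How it is judged (in metres and radians):
On the way:
1. the cap is turned loose on its jar, by 40 degrees or more, before it is lifted (angle between the x axis of cap and the x axis of jar, either way round above 0.7 rad and z of cap in the frame of jar_mouth below -0.006 m and horizontal distance between cap and jar_mouth below 0.008 m), for 0.05 s.
At the end, for the whole second after the job is handed in: the cap is held by the fingers (grip over 2 N), still (under 3 cm/s), level within 15 degrees, its lower edge at least 5 cm above the jar's mouth and its centre within 5 cm of the mouth's axis; the ball-topped cap is still closed (z of cap in the frame of jar_mouth above 0.05 m and horizontal distance between cap and jar_mouth below 0.05 m and angle between cap's own z axis and vertical below 0.26 rad and contact force between the fingers and cap above 2 N and linear speed of cap below 0.03 m/s and z of ball_cap in the frame of other_jar below 0.1 m and angle between the x axis of ball_cap and the x axis of other_jar, either way round below 0.3 rad); the arm keeps its last pose, push and grip.
It fails at once if the ball-topped cap is turned or pulled off its seat (distance of ball_cap from where it was at the start of the episode above 0.015 m or angle between the x axis of ball_cap and the x axis of other_jar, either way round above 0.35 rad).
It fails at once if a glass is knocked over or pushed away (3 cm) (angle between any of shot_glass, tumbler_a, tumbler_b's own z axis and vertical above 0.5 rad or distance of any of shot_glass, tumbler_a, tumbler_b from where it was at the start of the episode above 0.03 m).
It fails at once if the spoon, straw or cork ring is pushed away (4 cm) (distance of any of spoon, straw, coaster_ring from where it was at the start of the episode above 0.04 m).
It also fails if it takes over 42 s, if anything falls off the work surface, if the arm or the gripper's body presses on something with over 40 N, if the wrist force passes 120 N, or if a joint passes its speed limit or range.

## Working session

There is one attempt and no reset: what is moved stays moved. The work goes in short steps, Python scripts to look and compute and a tool call to move; the robot and the scene stay as the last step left them, time stands still between calls to the robot, and variables do not carry over. Pictures are saved under pics/ and viewed, about 8 in all and at most 12, crops included, and the job is handed in when it is done.

Besides the shell and the picture viewer there is one more tool, called as name(argument=value, ...) on one line, values as JSON. move_arm: Moves the arm, as the interface text tells. Its arguments: {"type":"object","properties":{"plan":{"type":"array","items":{"type":"array"}},"jaw":{"type":"number"},"newtons":{"type":"number"}},"required":["plan"]}

```bash
mkdir -p pics
cat > h.py <<'E'
import numpy as np,cv2
from scipy.spatial.transform import Rotation as R
from rig import sense,get_image,hand_in
def cam(im,s=None):
    if 'mount' in im:
        T=np.eye(4);T[:3,:3]=R.from_euler('xyz',s['ee_rot'],degrees=True).as_matrix();T[:3,3]=s['eef_pos'];return T@np.array(im['mount'])
    o=np.array(im['orientation']);T=np.eye(4)
    T[:3,:3]=o if o.shape==(3,3) else R.from_euler('xyz',o,degrees=True).as_matrix()
    T[:3,3]=im['origin'];return T
def pts(im,T):
    h,w=im['z_map'].shape;u,v=np.meshgrid(np.arange(w),np.arange(h))
    n=cv2.undistortPoints(np.stack([u,v],-1).reshape(-1,1,2).astype(float),np.array(im['intrinsics']),np.array(im['dist_coeffs'])).reshape(h,w,2)
    z=im['z_map'];p=np.stack([n[...,0]*z,n[...,1]*z,z],-1)
    return p@T[:3,:3].T+T[:3,3]
def save(im,f): cv2.imwrite('pics/'+f,im['pixels'][:,:,::-1])
E
python3 - <<'E'
from h import *
print(sense())
a=[]
for n in('top','side'):
    im=get_image(n);a.append(im['pixels']);print(n,im['origin'],im['orientation'])
    np.save(n+'.npy',im,allow_pickle=True);save(im,n+'.png')
E
```

```text
{'t': 0.0, 'joints': array([ 8.75813796e+01,  1.46520324e+01,  6.13176769e+00, -2.70844307e-02,
       -8.15858541e+01, -1.63062978e+01]), 'joint_vel': array([-0.02603674,  0.03239715,  0.0450882 , -0.05985363,  0.09045621,
       -0.05959835]), 'tau': array([ 1.21925455e-03, -3.86626589e+01,  2.37947130e+01,  5.36512613e+00,
       -5.90885102e-03,  5.56994323e-06]), 'eef_pos': array([0.17636031, 0.52046154, 0.249413  ]), 'ee_rot': array([ 1.79890628e+02, -4.08741706e-03, -1.87289023e+01]), 'force': array([-0.59404765,  0.19310062, -0.34806116]), 'moment': array([-0.06406241, -0.01290789,  0.00498011]), 'gripper_width': 0.0853293920561239}
top [ 0.3613497  -0.01730495  1.49671622] [-172.37807744    0.28423526  -90.4465465 ]
side [ 0.18430934 -0.64723699  0.86222189] [-135.52223904   -1.04399149  -28.09427479]
```

View pics/top.png

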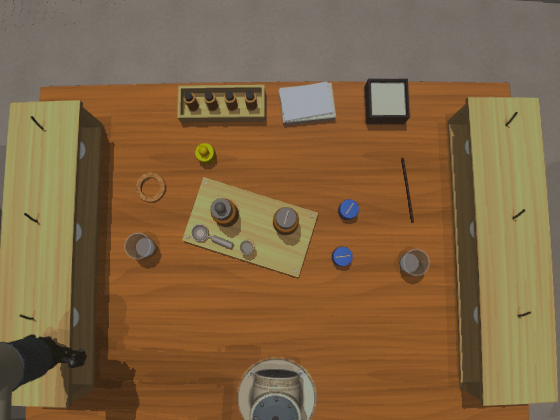

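View pics/side.png

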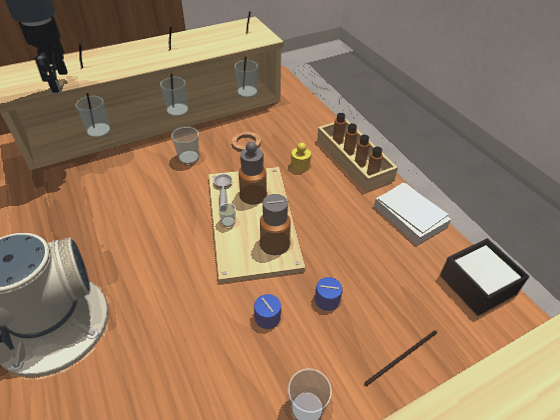

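The top view shows the flat grey cap on its amber jar at (286,217). The ball cap is at (222,211), two blue look-alikes are at (349,210) and (342,257), and a yellow one is at (204,152). The flat grey cap with the steel strip, on the amber jar on the board, fits. Next I'll measure it.

Run:
```python
from h import *
for n,(u,v) in (('top',(286,215)),('side',(275,203))):
    im=np.load(n+'.npy',allow_pickle=True).item();P=pts(im,cam(im))
    c=P[v-25:v+26,u-25:u+26].reshape(-1,3);m=(c[:,2]>.150)&(c[:,2]<.168)
    q=c[m];print(n,m.sum(),q.mean(0),np.median(q,0),(q.max(0)+q.min(0))/2,np.ptp(q,axis=0))
im=np.load('top.npy',allow_pickle=True).item();P=pts(im,cam(im))
for nm,(u,v) in dict(ball=(221,210),shot=(247,247),table=(300,330),board=(260,235)).items(): print(nm,P[v,u])
a=im['pixels'][185:265,180:320];b=np.load('side.npy',allow_pickle=True).item()['pixels'][130:260,200:320]
cv2.imwrite('pics/crop.png',np.hstack([cv2.resize(a,(500,286),interpolation=2)[:,:,::-1],cv2.resize(b,(264,286),interpolation=2)[:,:,::-1]]))
# strip
g=im['pixels'][205:232,272:300].astype(int).min(2);vv,uu=np.nonzero(g>150);print(len(uu));
p=P[vv+205,uu+272];p=p[p[:,2]>.15];d=p[:,:2]-p[:,:2].mean(0);e=np.linalg.svd(d)[2][0];print('strip',len(p),p.mean(0),np.degrees(np.arctan2(e[1],e[0])))
```

```text
top 343 [ 0.50700971 -0.03213758  0.15811213] [ 0.50690531 -0.03218168  0.15813123] [ 0.50724501 -0.03230979  0.15831221] [0.05458793 0.05368221 0.0163141 ]
side 407 [ 0.50534833 -0.03488431  0.15770911] [ 0.50524622 -0.03519204  0.1580768 ] [ 0.50602923 -0.03254753  0.15605793] [0.05502455 0.05657343 0.01191373]
ball [0.52350843 0.13799418 0.18943021]
shot [0.43450468 0.08075751 0.02629667]
table [ 0.19194181 -0.07184439 -0.0041509 ]
board [0.47002931 0.04318325 0.01551824]
0
strip 0 [nan nan nan] 0.0<stdin>:12: RuntimeWarning: Mean of empty slice.
  ret = um.true_divide(
```

View pics/crop.png

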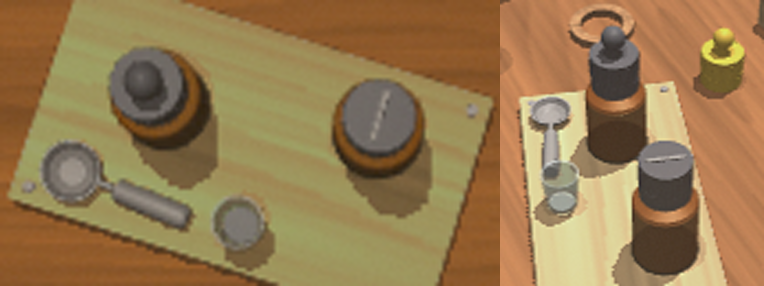

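The flat grey cap with the strip is confirmed. It is centred near (0.507, -0.032) with its top at 0.158, which matches 18+140 mm. Next I go above it.

move_arm(plan=[[[0, 0, -35], [0, 0, 0]], [[0, 0, -35], [0, 0, 0]], [[30, 26, 0], [0, 0, 0]], [[30, 26, 0], [0, 0, 0]], [[30, 26, 0], [0, 0, 0]], [[30, 26, 0], [0, 0, 0]], [[30, 26, 0], [0, 0, 0]], [[30, 26, 0], [0, 0, 0]]], jaw=-1, newtons=40)

```text
t: 0.77
eef_pos: [0.2967, 0.3109, 0.3173]
ee_rot: [179.1, -0.1, -18.2]
force: [1.2, 1.4, 0.9]
gripper_width: 0.0854
```

move_arm(plan=[[[30, 26, 0], [0, 0, 0]], [[30, 26, 0], [0, 0, 0]], [[30, 26, 0], [0, 0, 0]], [[30, 26, 0], [0, 0, 0]], [[30, 26, 0], [0, 0, 0]], [[30, 26, 0], [0, 0, 0]], [[30, 26, 0], [0, 0, 0]], [[30, 26, 0], [0, 0, 0]]])

```text
t: 1.43
eef_pos: [0.4623, 0.0226, 0.32]
ee_rot: [179.1, 0.0, -17.9]
force: [1.3, 2.5, 0.1]
gripper_width: 0.0856
```

move_arm(plan=[[[0, 0, 0], [0, 0, 7]], [[0, 0, 0], [0, 0, 7]], [[0, 0, 0], [0, 0, 7]], [[0, 0, 0], [0, 0, 7]], [[0, 0, 0], [0, 0, 7]], [[0, 0, 0], [0, 0, 7]], [[0, 0, 0], [0, 0, 7]], [[0, 0, 0], [0, 0, 7]]])

```text
t: 2.1
eef_pos: [0.4635, 0.0123, 0.3148]
ee_rot: [178.8, -0.8, -75.3]
force: [0.1, 0.2, 0.7]
gripper_width: 0.0854
```

```bash
python3 -c "
from h import *
s=sense();print(s['joints'].round(1),s['eef_pos'],s['ee_rot'])"
```

```text
[ 21.5   4.7   3.1   0.6 -89.7  -6.8] [0.46349472 0.01228043 0.31479706] [178.80340696  -0.76737935 -75.28680701]
```

move_arm(plan=[[[27, -16, 0], [0, 0, 0]], [[27, -15, 0], [0, 0, 0]], [[0, 0, 40], [0, 0, 0]], [[0, 0, 10], [0, 0, 0]], [[0, 0, 0], [0, 0, 0]]])

```text
t: 2.52
eef_pos: [0.507, -0.0348, 0.2626]
ee_rot: [178.7, -0.8, -75.8]
force: [0.4, -1.1, 1.0]
gripper_width: 0.0854
```

```bash
cat > w.py <<'E'
from h import *
import sys
s=sense();im=get_image('wrist');T=cam(im,s);P=pts(im,T);save(im,sys.argv[1])
z0=float(sys.argv[2]) if len(sys.argv)>2 else .158
m=(abs(P[...,2]-z0)<.006)&(np.hypot(P[...,0]-.507,P[...,1]+.032)<.05)
q=P[m];print(m.sum(),q.mean(0),(q.max(0)+q.min(0))/2,np.ptp(q,axis=0))
Rt=R.from_euler('xyz',s['ee_rot'],degrees=True)
c=(q.max(0)+q.min(0))/2
print('tool offset mm',Rt.inv().apply(c-s['eef_pos'])*1e3,'z-axis down in tool',Rt.inv().apply([0,0,-1]))
lv=Rt.inv().apply([0,0,-1]);print('level rotvec',np.degrees(np.cross([0,0,1],lv)))
print(s['t'],s['joints'].round(1),s['eef_pos'],s['ee_rot'])
E
python3 w.py w1.png
```

```text
5121 [ 0.50692406 -0.03226969  0.15785271] [ 0.50623606 -0.03131378  0.15650992] [0.05748534 0.0564221  0.00898143]
tool offset mm [ -4.96309965  -2.56198288 105.97271664] z-axis down in tool [-0.01314622 -0.02258028  0.9996586 ]
level rotvec [ 1.29375497 -0.75322314  0.        ]
2.5167 [ 14.3  10.3   2.2   0.8 -83.1  -0.2] [ 0.50695014 -0.03481479  0.26256956] [178.70602323  -0.75324484 -75.77327791]
```

View pics/w1.png

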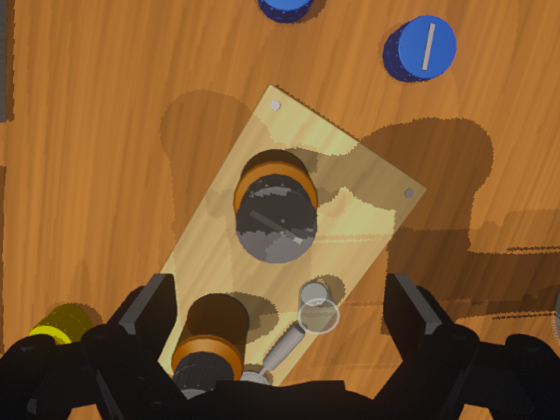

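The wrist view shows the flat cap at (276,220), between the jaws' planes. All three cameras agree on (0.507, -0.032). Next I level the tool and descend.

move_arm(plan=[[[-2.5, -0.5, 0], [1.3, -0.8, 0]], [[0, 0, 20], [0, 0, 0]], [[0, 0, 20], [0, 0, 0]], [[0, 0, 15], [0, 0, 0]], [[0, 0, 0], [0, 0, 0]]])

```text
t: 2.98
eef_pos: [0.5124, -0.0285, 0.2179]
ee_rot: [-178.5, 0.1, -75.5]
force: [-0.9, -0.2, -0.5]
gripper_width: 0.0856
```

```bash
python3 w.py w2.png
```

```text
7507 [ 0.50706275 -0.03286254  0.15784813] [ 0.50640959 -0.03169196  0.1566111 ] [0.05717575 0.05555614 0.00917045]
tool offset mm [ 1.71473019  8.17595182 61.10686641] z-axis down in tool [0.00225275 0.02557414 0.99967039]
level rotvec [-1.46529045  0.12907324  0.        ]
2.9833 [ 14.2  10.3  -4.1  -0.1 -74.2   0.3] [ 0.51241754 -0.02851559  0.21791078] [-1.78534546e+02  1.29073348e-01 -7.55495393e+01]
```

move_arm(plan=[[[2.5, 6, 0], [-1.4, 0, 0]], [[0, 0, 0], [0, 0, 0]], [[0, 0, 0], [0, 0, 0]]])

```text
t: 3.28
eef_pos: [0.511, -0.0317, 0.227]
ee_rot: [-179.1, -0.0, -75.4]
force: [0.5, -0.3, 0.1]
gripper_width: 0.0857
```

```bash
python3 w.py w3.png
```

```text
6848 [ 0.50703277 -0.03282492  0.15785522] [ 0.50640629 -0.03138684  0.15669757] [0.05729689 0.05568384 0.00926781]
tool offset mm [-1.4739816   5.47634643 70.25362913] z-axis down in tool [-4.38692922e-04  1.58330808e-02  9.99874553e-01]
level rotvec [-0.90716871 -0.02513525  0.        ]
3.2833 [ 14.   10.2  -2.9   0.  -76.    0.6] [ 0.51099242 -0.03168465  0.22702974] [-1.79092793e+02 -2.51352537e-02 -7.54143077e+01]
```

move_arm(plan=[[[0, 4, 0], [-0.9, 0, 0]], [[0, 0, 10], [0, 0, 0]], [[0, 0, 10], [0, 0, 0]], [[0, 0, 10], [0, 0, 0]], [[0, 0, 10], [0, 0, 0]], [[0, 0, 0], [0, 0, 0]], [[0, 0, 0], [0, 0, 0]]])

```text
t: 3.92
eef_pos: [0.5075, -0.0322, 0.1844]
ee_rot: [-179.8, -0.0, -75.4]
force: [0.2, 0.2, 0.2]
gripper_width: 0.0856
```

```bash
python3 w.py w4.png
```

```text
10333 [ 0.50694111 -0.03327187  0.15779417] [ 0.50652583 -0.0313761   0.15652865] [0.05720563 0.05663034 0.00903096]
tool offset mm [-0.99106819  0.80180021 27.89126963] z-axis down in tool [-1.29381590e-04  3.07666071e-03  9.99995259e-01]
level rotvec [-0.17627967 -0.00741302  0.        ]
3.9167 [ 14.1  11.6  -7.5   0.  -70.8   0.5] [ 0.50746763 -0.03215116  0.18442238] [-1.79823720e+02 -7.41301909e-03 -7.53979716e+01]
```

Well centred. I descend 42 mm and grip.

move_arm(plan=[[[0, 0, 10], [0, 0, 0]], [[0, 0, 10], [0, 0, 0]], [[0, 0, 10], [0, 0, 0]], [[0, 0, 10], [0, 0, 0]], [[0, 0, 0], [0, 0, 0]], [[0, 0, 0], [0, 0, 0]]])

```text
t: 4.47
eef_pos: [0.5085, -0.0319, 0.1421]
ee_rot: [-179.6, -0.0, -75.4]
force: [-0.6, -0.1, 0.4]
gripper_width: 0.0857
```

move_arm(plan=[[[0, 0, 0], [0, 0, 0]], [[0, 0, 0], [0, 0, 0]], [[0, 0, 0], [0, 0, 0]], [[0, 0, 0], [0, 0, 0]], [[0, 0, 0], [0, 0, 0]], [[0, 0, 0], [0, 0, 0]], [[0, 0, 0], [0, 0, 0]], [[0, 0, 0], [0, 0, 0]]], jaw=1, newtons=50)

```text
t: 5.13
eef_pos: [0.5083, -0.032, 0.144]
ee_rot: [-179.6, -0.0, -75.4]
force: [-0.3, 0.2, -0.2]
gripper_width: 0.0551
```

```bash
cat > st.py <<'E'
from h import *
s=sense()
for k in('t','joints','eef_pos','ee_rot','force','moment','gripper_width','tau'):print(k,np.round(s[k],4))
E
python3 st.py
```

```text
t 5.1333
joints [ 1.40489e+01  1.32183e+01 -1.15736e+01  8.10000e-03 -6.48083e+01
  5.45600e-01]
eef_pos [ 0.5083 -0.032   0.144 ]
ee_rot [-1.796003e+02 -1.120000e-02 -7.540210e+01]
force [-0.3146  0.2342 -0.2289]
moment [-0.0662  0.1822  0.0224]
gripper_width 0.0551
tau [ 1.09700e-01 -3.57703e+01  2.24874e+01  5.05940e+00  2.25500e-01
 -4.90000e-03]
```

The cap is gripped at 55 mm. I try anticlockwise first (tool z negative).

move_arm(plan=[[[0, 0, 0], [0, 0, -3]], [[0, 0, 0], [0, 0, -3]], [[0, 0, 0], [0, 0, -3]], [[0, 0, 0], [0, 0, 0]]])

```text
t: 5.47
eef_pos: [0.5091, -0.0306, 0.144]
ee_rot: [-179.4, 0.1, -66.1]
force: [-2.5, -2.4, 0.7]
gripper_width: 0.055
```

```bash
python3 st.py
```

```text
t 5.4667
joints [ 14.0729  13.2228 -11.4898  -0.1684 -64.7174   9.875 ]
eef_pos [ 0.5091 -0.0306  0.144 ]
ee_rot [-1.794124e+02  5.300000e-02 -6.612300e+01]
force [-2.5217 -2.4186  0.6889]
moment [-0.5533  0.8386  0.4762]
gripper_width 0.055
tau [  0.2836 -35.4663  23.2221   4.535    0.9168   0.0751]
```

move_arm(plan=[[[0, 0, 0], [0, 0, -3]], [[0, 0, 0], [0, 0, -3]], [[0, 0, 0], [0, 0, 0]]])

```text
t: 5.72
eef_pos: [0.5091, -0.0287, 0.1441]
ee_rot: [-179.2, 0.2, -60.3]
force: [-0.1, -1.9, -0.9]
gripper_width: 0.0548
```

```bash
python3 st.py; python3 w.py w5.png|head -1
```

```text
t 5.7167
joints [ 14.1142  13.1936 -11.4183  -0.4397 -64.7205  15.7465]
eef_pos [ 0.5091 -0.0287  0.1441]
ee_rot [-179.2496    0.2038  -60.3234]
force [-0.1402 -1.926  -0.8932]
moment [-0.443   0.2218  0.0408]
gripper_width 0.0548
tau [  0.1472 -35.8314  22.7763   4.8628   0.2818   0.3031]
18426 [ 0.51041078 -0.03073382  0.15850818] [ 0.51255123 -0.02785132  0.15800192] [0.07160072 0.05684895 0.01199212]
```

View pics/w5.png

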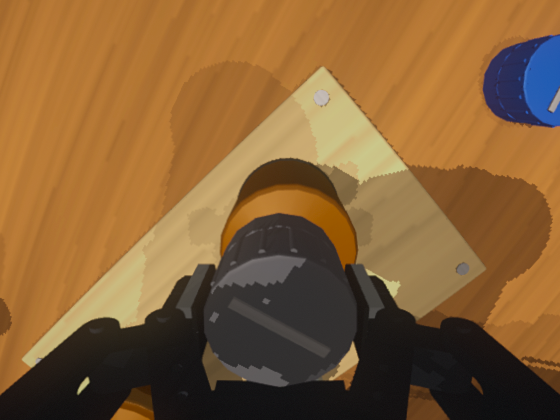

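The strip runs (232,300)-(328,355) in the wrist view. It kept its angle in the gripper while the board rotated by about 15°, so the cap seems to follow. I check this in numbers.

```bash
cat > strip.py <<'E'
from h import *
import sys
def ang(uv,s,im,z=.158):
    T=cam(im,s);n=cv2.undistortPoints(np.array(uv,float).reshape(-1,1,2),np.array(im['intrinsics']),np.array(im['dist_coeffs'])).reshape(-1,2)
    d=np.c_[n,np.ones(2)]@T[:3,:3].T;p=T[:3,3]+d*((z-T[2,3])/d[:,2])[:,None];e=p[1]-p[0]
    return p.mean(0)[:2].round(4),np.linalg.norm(e).round(4),np.degrees(np.arctan2(e[1],e[0])).round(1)
E
python3 - <<'E'
from strip import *
s=sense();im=get_image('wrist')
print(ang([(328,355),(232,300)],s,im))
s['eef_pos']=[.50695,-.03481,.26257];s['ee_rot']=[178.706,-.753,-75.77]
print(ang([(300,242),(250,212)],s,im))
E
```

```text
(array([ 0.5073, -0.0266]), np.float64(0.0414), np.float64(-4.2))
(array([ 0.5067, -0.0303]), np.float64(0.0399), np.float64(-18.5))
```

The cap turned 14° with the tool, more than the 6° stop, so anticlockwise loosens it. I continue, correcting the small sideways drift.

move_arm(plan=[[[2, 2.4, 0], [-0.7, 0, -3]], [[0, 0, 0], [0, 0, -5]], [[0, 0, 0], [0, 0, -5]], [[0, 0, 0], [0, 0, -5]], [[0, 0, 0], [0, 0, -5]], [[0, 0, 0], [0, 0, 0]]])

```text
t: 6.32
eef_pos: [0.5065, -0.0259, 0.144]
ee_rot: [-179.3, 0.7, -37.8]
force: [0.6, -0.1, -1.9]
gripper_width: 0.0547
```

```bash
cat >> st.py <<'E'
Rt=R.from_euler('xyz',s['ee_rot'],degrees=True)
print('to axis (tool mm)',Rt.inv().apply(np.array([.5075,-.032,s['eef_pos'][2]])-s['eef_pos'])*1e3,'level',np.degrees(np.cross([0,0,1],Rt.inv().apply([0,0,-1]))))
E
python3 st.py
```

```text
t 6.3167
joints [ 14.0884  13.3402 -10.9804  -1.0946 -65.5555  38.5411]
eef_pos [ 0.5065 -0.0259  0.144 ]
ee_rot [-179.2846    0.7054  -37.8179]
force [ 0.6113 -0.0672 -1.86  ]
moment [ 0.1425 -0.2534  0.0041]
gripper_width 0.0547
tau [-3.31000e-02 -3.62576e+01  2.23406e+01  5.31890e+00 -3.12800e-01
  1.03240e+00]
to axis (tool mm) [ 4.55859373  4.1807876  -0.10833254] level [-0.71529442  0.70538187  0.        ]
```

move_arm(plan=[[[2.5, 2.5, 0], [-0.4, 0.4, 0]], [[2.5, 2.5, 0], [-0.4, 0.4, 0]], [[0, 0, 0], [0, 0, 0]]])

```text
t: 6.57
eef_pos: [0.5065, -0.0257, 0.144]
ee_rot: [-179.5, 0.4, -38.3]
force: [2.0, -10.3, -4.2]
gripper_width: 0.0546
```

```bash
python3 st.py
```

```text
t 6.5667
joints [ 14.3801  13.2232 -11.3064  -0.6735 -65.2557  37.6168]
eef_pos [ 0.5065 -0.0257  0.144 ]
ee_rot [-179.4571    0.3552  -38.2821]
force [  1.974  -10.3173  -4.2428]
moment [-3.1587 -0.5502  0.139 ]
gripper_width 0.0546
tau [  4.1671 -37.8052  23.9843   2.6877   0.2481  -0.1246]
to axis (tool mm) [ 4.63947128  4.3223648  -0.06972379] level [-0.54289911  0.35521601  0.        ]
```

Run:
```python
from h import *
s=sense();im=get_image('wrist');sd=get_image('side')
a=im['pixels'][180:400,180:400];b=sd['pixels'][120:270,200:350]
cv2.imwrite('pics/c6.png',np.hstack([cv2.resize(a,(400,400),interpolation=2),cv2.resize(b,(400,400),interpolation=2)])[:,:,::-1])
def jar(im,T):
    P=pts(im,T);h=cv2.cvtColor(im['pixels'],cv2.COLOR_RGB2HSV)
    k=(P[...,2]>.03)&(P[...,2]<.094)&(np.hypot(P[...,0]-.507,P[...,1]+.032)<.06)&(h[...,1]>90)
    q=P[k][:,:2];r=np.c_[2*q,np.ones(len(q))];x=np.linalg.lstsq(r,(q**2).sum(1),rcond=None)[0]
    return k.sum(),x[:2],np.sqrt(x[2]+x[0]**2+x[1]**2)
print('wrist',jar(im,cam(im,s)),'side',jar(sd,cam(sd)))
o=np.load('side.npy',allow_pickle=True).item();print('side start',jar(o,cam(o)))
P=pts(im,cam(im,s));k=(abs(P[...,2]-.158)<.003)&(np.hypot(P[...,0]-.507,P[...,1]+.03)<.035)
yaw=np.radians(s['ee_rot'][2]);d=P[k][:,:2]-s['eef_pos'][:2]
X=d@[np.cos(yaw),np.sin(yaw)];Y=d@[np.sin(yaw),-np.cos(yaw)]
print(np.percentile(X,[.5,5,50,95,99.5]),np.percentile(Y,[.5,5,50,95,99.5]),P[k][:,2].mean())
```

```text
wrist (np.int64(1756), array([ 0.5062203 , -0.03069234]), np.float64(0.03578749163004696)) side (np.int64(534), array([ 0.50686405, -0.03192771]), np.float64(0.03510905726535976))
side start (np.int64(536), array([ 0.507171  , -0.03151981]), np.float64(0.03543424639331426))
[-0.02252313 -0.01743365  0.00628357  0.02670575  0.03027981] [-2.78652792e-02 -2.31069272e-02 -9.78037157e-05  2.34612988e-02
  3.14055075e-02] 0.1584501324204376
```

View pics/c6.png

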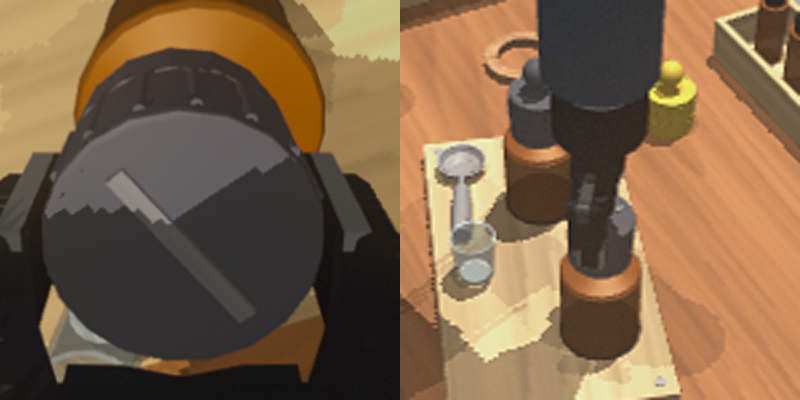

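Run:
```python
from strip import *
s=sense();im=get_image('wrist')
print(ang([(315,353),(243,279)],s,im), s['ee_rot'],s['force'],s['moment'])
```

```text
(array([ 0.5081, -0.0271]), np.float64(0.0396), np.float64(1.7)) [-179.4483306     0.36988218  -38.26390642] [-2.57202718  3.94755513  2.10620691] [1.35426699 0.92831096 0.05856802]
```

The cap turned only about 20° for 37° of tool turn, and it sits off-centre along the pads, so it slipped. I release, look, recentre, and grip harder.

move_arm(plan=[[[0, 0, 0], [0, 0, 0]], [[0, 0, 0], [0, 0, 0]], [[0, 0, 0], [0, 0, 0]], [[0, 0, 0], [0, 0, 0]], [[0, 0, 0], [0, 0, 0]], [[0, 0, 0], [0, 0, 0]]], jaw=-1)

```text
t: 7.22
eef_pos: [0.5085, -0.0285, 0.1447]
ee_rot: [-179.5, 0.1, -38.4]
force: [0.5, -0.7, 1.4]
gripper_width: 0.0856
```

```bash
cat > strip_auto.py <<'E'
from strip import *
def auto(s,im,name=None):
    # top circle by depth, strip = local bright ridge (top-hat) within it
    P=pts(im,cam(im,s));k=(abs(P[...,2]-.1585)<.004)&(np.hypot(P[...,0]-.508,P[...,1]+.030)<.034)
    k=cv2.morphologyEx(k.astype('uint8'),cv2.MORPH_OPEN,np.ones((9,9)))
    n,l,st,_=cv2.connectedComponentsWithStats(k);k=(l==1+st[1:,4].argmax()).astype('uint8')
    q=P[k>0];c=(np.percentile(q,99.7,0)+np.percentile(q,.3,0))/2
    g=cv2.cvtColor(im['pixels'],cv2.COLOR_RGB2GRAY);th=cv2.morphologyEx(g,cv2.MORPH_TOPHAT,cv2.getStructuringElement(cv2.MORPH_ELLIPSE,(21,21)))
    th[cv2.erode(k,np.ones((15,15)))==0]=0
    L=cv2.HoughLinesP((th>14).astype('uint8')*255,1,np.pi/360,25,minLineLength=40,maxLineGap=8)
    print('top centre',c,'extent',np.percentile(q,99.7,0)-np.percentile(q,.3,0))
    if L is not None:
        for x in sorted(L[:,0],key=lambda x:-np.hypot(x[2]-x[0],x[3]-x[1]))[:3]:print(x,ang([(x[2],x[3]),(x[0],x[1])],s,im))
if __name__=='__main__':
    s=sense();im=get_image('wrist');save(im,'a%d.png'%(s['t']*100));auto(s,im)
E
python3 strip_auto.py;python3 st.py
```

```text
top centre [ 0.50960198 -0.02877592  0.15814378] extent [0.0535063  0.05291515 0.00621093]
t 7.2667
joints [ 14.1966  13.2938 -11.21    -0.3934 -65.1615  37.5484]
eef_pos [ 0.5085 -0.0284  0.1447]
ee_rot [-1.795169e+02  8.020000e-02 -3.841890e+01]
force [-0.0504  0.4114  0.5667]
moment [-0.0141  0.013   0.0017]
gripper_width 0.0855
tau [ 1.56000e-02 -3.54128e+01  2.18622e+01  4.90600e+00  1.27000e-02
 -1.40000e-03]
to axis (tool mm) [ 1.44321871  3.42913197 -0.03093579] level [-0.48313399  0.08016463  0.        ]
```

```bash
ls pics
python3 - <<'E'
import cv2,glob
f=glob.glob('pics/a7*.png')[0];a=cv2.imread(f)[170:410,160:420];cv2.imwrite('pics/c7.png',cv2.resize(a,(520,480),interpolation=2))
E
```

```text
a721.png
c6.png
crop.png
side.png
top.png
w1.png
w2.png
w3.png
w4.png
w5.png
```

View pics/c7.png

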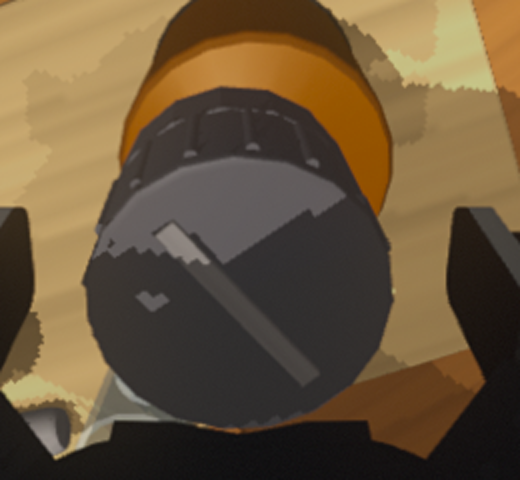

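The strip now runs (242,285)-(314,360) and the cap's top is centred near (279,315). The cap appears left of centre between the jaws.

Run:
```python
from strip import *
s=sense();im=get_image('wrist')
print(ang([(314,360),(242.5,285)],s,im));print(ang([(355,315),(202.5,315)],s,im)); print('TCP',s['eef_pos'])
# initial-view analogue: w4
s['eef_pos']=[.50747,-.03215,.18442];s['ee_rot']=[-179.82,0,-75.398]
a=cv2.imread('pics/w4.png');g=a.max(2)
P=None
```

```text
(array([ 0.5076, -0.0274]), np.float64(0.0405), np.float64(0.8))
(array([ 0.5108, -0.0294]), np.float64(0.0542), np.float64(51.9))
TCP [ 0.50850022 -0.02841638  0.14466166]
```

The cap has turned 19° from closed (strip from -18.5° to about +1°), so anticlockwise is confirmed. I regrip harder, centred, and continue.

move_arm(plan=[[[0.5, 1.5, 0], [-0.5, 0, 0]], [[0, 0, 0], [0, 0, 0]], [[0, 0, 0], [0, 0, 0]], [[0, 0, 0], [0, 0, 0]], [[0, 0, 0], [0, 0, 0]], [[0, 0, 0], [0, 0, 0]], [[0, 0, 0], [0, 0, 0]], [[0, 0, 0], [0, 0, 0]]], jaw=1, newtons=110)

```text
t: 7.98
eef_pos: [0.5094, -0.0283, 0.1461]
ee_rot: [-179.8, -0.0, -38.3]
force: [-0.1, -0.1, 0.5]
gripper_width: 0.0537
```

move_arm(plan=[[[0, 0, 0], [0, 0, -4]], [[0, 0, 0], [0, 0, -4]], [[0, 0, 0], [0, 0, -4]], [[0, 0, 0], [0, 0, -4]], [[0, 0, 0], [0, 0, 0]]])

```text
t: 8.4
eef_pos: [0.5083, -0.0274, 0.1468]
ee_rot: [-179.3, 0.1, -23.2]
force: [3.8, -3.5, -1.2]
gripper_width: 0.0533
```

```bash
python3 st.py; python3 strip_auto.py
```

```text
t 8.4
joints [ 14.1259  13.2324 -10.8404  -0.6941 -65.608   52.9787]
eef_pos [ 0.5083 -0.0274  0.1468]
ee_rot [-1.793027e+02  1.280000e-01 -2.317950e+01]
force [ 3.8238 -3.4867 -1.2498]
moment [-1.0192 -1.1328 -1.3749]
gripper_width 0.0533
tau [  3.1792 -36.0672  21.2757   4.3963  -0.8301   2.2088]
to axis (tool mm) [ 1.05150573  4.58691399 -0.05817289] level [-0.69725365  0.12797189  0.        ]
top centre [ 0.51081895 -0.0306284   0.15857747] extent [0.05323335 0.05827766 0.00693941]
```

Run:
```python
import cv2
a=cv2.imread('pics/a840.png')[170:410,160:420];cv2.imwrite('pics/c8.png',cv2.resize(a,(520,480),interpolation=2))
```

```text
(no output)
```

View pics/c8.png

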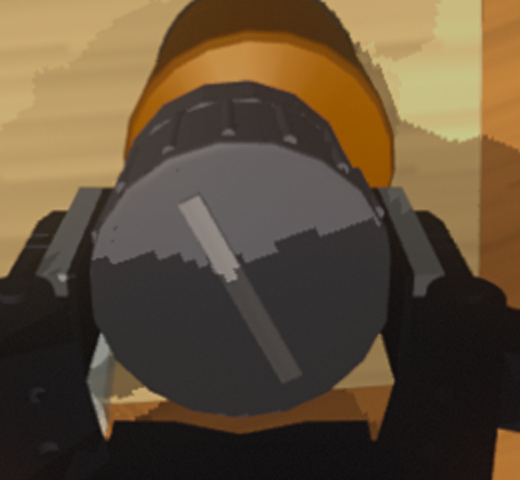

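The strip runs (255,271)-(305,360) and the cap stayed put while the tool turned 15°, with 1.4 N·m resisting. So anticlockwise is really a stop; the cap was levered sideways through its play. I now try clockwise.

move_arm(plan=[[[0, 0, 0], [-0.7, 0, 5]], [[0, 2, 0], [0, 0, 5]], [[0, 2, 0], [0, 0, 5]], [[0, 0, 0], [0, 0, 5]], [[0, 0, 0], [0, 0, 5]], [[0, 0, 0], [0, 0, 0]]])

```text
t: 8.95
eef_pos: [0.5076, -0.0319, 0.1463]
ee_rot: [179.8, -0.1, -49.4]
force: [-1.5, 0.8, 2.3]
gripper_width: 0.0538
```

```bash
python3 st.py
```

```text
t 8.95
joints [ 14.192   13.2961 -11.1635   0.1843 -65.6272  26.3809]
eef_pos [ 0.5076 -0.0319  0.1463]
ee_rot [ 1.798477e+02 -1.117000e-01 -4.935080e+01]
force [-1.4966  0.7638  2.3333]
moment [0.4039 0.4614 0.008 ]
gripper_width 0.0538
tau [ -0.6247 -34.1451  21.4252   5.1395   0.3573  -1.1143]
to axis (tool mm) [-0.007336    0.11222158  0.00028405] level [ 0.15232821 -0.11173624  0.        ]
```

move_arm(plan=[[[0, 0, 0], [0, 0, 5]], [[0, 0, 0], [0, 0, 5]], [[0, 0, 0], [0, 0, 5]], [[0, 0, 0], [0, 0, 5]], [[0, 0, 0], [0, 0, 0]]])

```text
t: 9.37
eef_pos: [0.507, -0.0326, 0.1463]
ee_rot: [179.7, -0.3, -69.4]
force: [-0.4, 1.1, 2.5]
gripper_width: 0.0535
```

```bash
python3 st.py; python3 strip_auto.py
python3 - <<'E'
import cv2,glob
a=cv2.imread(sorted(glob.glob('pics/a9*.png'))[-1])[170:410,160:420];cv2.imwrite('pics/c9.png',cv2.resize(a,(520,480),interpolation=2))
E
```

```text
t 9.3667
joints [ 14.2226  13.3034 -11.2058   0.317  -65.7196   6.2007]
eef_pos [ 0.507  -0.0326  0.1463]
ee_rot [179.7411  -0.262  -69.4451]
force [-0.4018  1.1143  2.5183]
moment [0.2068 0.3075 0.0006]
gripper_width 0.0535
tau [ -0.3266 -34.6536  21.7129   5.073    0.2623  -1.1671]
to axis (tool mm) [-0.35328077 -0.63595344 -0.00448929] level [ 0.2589068  -0.26199892  0.        ]
top centre [ 0.51052492 -0.03463198  0.15828661] extent [0.0585947  0.05281144 0.00649042]
```

View pics/c9.png

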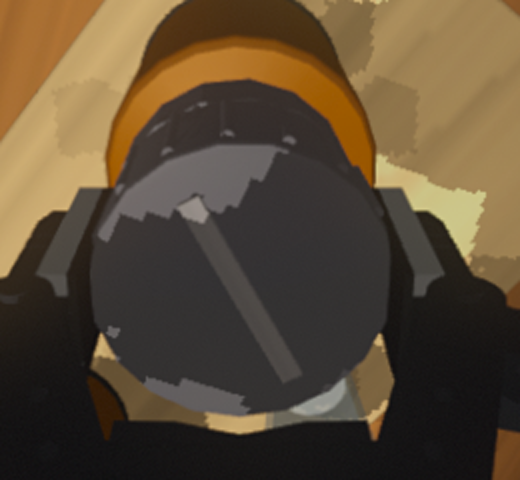

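The strip sits at the same place in the gripper, (190,202)-(290,380) in the crop. The cap followed 46° clockwise freely and on axis, about 27° past closed, so clockwise loosens it. I go on to about 95°.

move_arm(plan=[[[0, 0, 0], [0.2, -0.2, 5]], [[0, 0, 0], [0, 0, 5]], [[0, 0, 0], [0, 0, 5]], [[0, 0, 0], [0, 0, 5]], [[0, 0, 0], [0, 0, 5]], [[0, 0, 0], [0, 0, 5]], [[0, 0, 0], [0, 0, 5]], [[0, 0, 0], [0, 0, 0]]])

```text
t: 10.08
eef_pos: [0.5062, -0.0331, 0.1464]
ee_rot: [179.9, -0.2, -103.6]
force: [-1.5, 0.9, 1.2]
gripper_width: 0.0535
```

```bash
python3 st.py
```

```text
t 10.0833
joints [ 14.0964  13.2213 -11.2574   0.1736 -65.7121 -27.8001]
eef_pos [ 0.5062 -0.0331  0.1464]
ee_rot [ 179.9048   -0.2288 -103.6319]
force [-1.4857  0.8788  1.1927]
moment [ 0.3352  0.4694 -0.0422]
gripper_width 0.0535
tau [ -0.4497 -34.4542  21.7935   5.1729   0.3963  -1.2066]
to axis (tool mm) [-1.32715123 -1.00566893 -0.00697111] level [ 0.09523982 -0.22878435  0.        ]
```

move_arm(plan=[[[-0.8, -0.8, 0], [0.1, -0.2, 5]], [[0, 0, 0], [0, 0, 5]], [[0, 0, 0], [0, 0, 5]], [[0, 0, 0], [0, 0, 5]], [[0, 0, 0], [0, 0, 5]], [[0, 0, 0], [0, 0, 5]], [[0, 0, 0], [0, 0, 4]], [[0, 0, 0], [0, 0, 0]]])

```text
t: 10.75
eef_pos: [0.5053, -0.0329, 0.1463]
ee_rot: [179.9, -0.3, -136.3]
force: [-0.5, 1.6, 1.5]
gripper_width: 0.0535
```

```bash
python3 st.py; python3 strip_auto.py
python3 - <<'E'
import cv2,glob
a=cv2.imread(sorted(glob.glob('pics/a10*.png'))[-1])[170:410,160:420];cv2.imwrite('pics/c10.png',cv2.resize(a,(520,480),interpolation=2))
E
```

```text
t 10.75
joints [ 14.0808  13.1842 -11.2711   0.0788 -65.8119 -60.4277]
eef_pos [ 0.5053 -0.0329  0.1463]
ee_rot [ 179.9305   -0.2678 -136.3143]
force [-0.5152  1.6071  1.5452]
moment [ 0.3158  0.318  -0.0496]
gripper_width 0.0535
tau [ -0.3942 -34.6361  21.7271   5.1233   0.2432  -1.0399]
to axis (tool mm) [-2.22253359 -0.89281924 -0.01147212] level [ 0.06951788 -0.26781583  0.        ]
top centre [ 0.50353936 -0.0343322   0.15834594] extent [0.05321073 0.05322981 0.00638402]
```

View pics/c10.png

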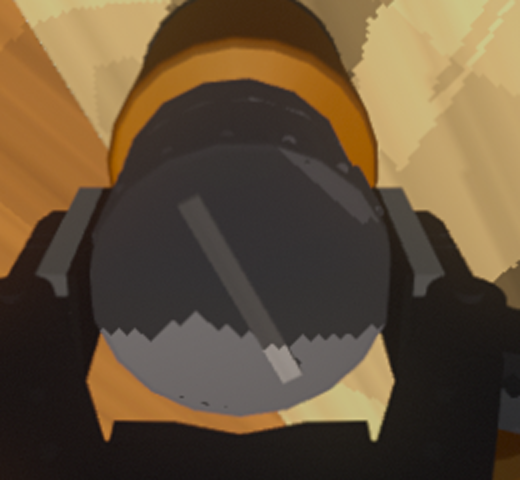

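There was no slip, and the cap is now about 93° from closed. I lift.

move_arm(plan=[[[0, 0, -4], [0, 0, 0]], [[0, 0, -4], [0, 0, 0]], [[0, 0, -4], [0, 0, 0]], [[0, 0, 0], [0, 0, 0]]])

```text
t: 11.13
eef_pos: [0.5054, -0.0329, 0.1588]
ee_rot: [179.9, -0.3, -135.4]
force: [-0.8, 0.5, 0.4]
gripper_width: 0.0537
```

```bash
python3 st.py
```

```text
t 11.1333
joints [ 14.0774  12.6677 -10.0142   0.0767 -67.6201 -59.4812]
eef_pos [ 0.5054 -0.0329  0.1588]
ee_rot [ 179.9076   -0.2961 -135.3741]
force [-0.8155  0.4782  0.3738]
moment [0.0603 0.008  0.0329]
gripper_width 0.0537
tau [-1.21800e-01 -3.49123e+01  2.22146e+01  5.13540e+00 -7.02000e-02
  1.60000e-03]
to axis (tool mm) [-2.08215747 -0.82876843 -0.01209756] level [ 0.09243464 -0.2960976   0.        ]
```

The cap lifts freely. I continue up by about 80 mm.

move_arm(plan=[[[0, 0, -12], [0, 0, 0]], [[0, 0, -12], [0, 0, 0]], [[0, 0, -12], [0, 0, 0]], [[0, 0, -12], [0, 0, 0]], [[0, 0, -12], [0, 0, 0]], [[0, 0, -12], [0, 0, 0]], [[0, 0, -10], [0, 0, 0]], [[0, 0, 0], [0, 0, 0]]])

```text
t: 11.8
eef_pos: [0.5054, -0.0333, 0.2444]
ee_rot: [179.9, -0.4, -134.8]
force: [0.2, 0.1, -0.6]
gripper_width: 0.0533
```

move_arm(plan=[[[0, 0, 0], [0, 0, 0]], [[0, 0, 0], [0, 0, 0]], [[0, 0, 0], [0, 0, 0]], [[0, 0, 0], [0, 0, 0]]])

```text
t: 12.13
eef_pos: [0.5048, -0.0333, 0.2426]
ee_rot: [179.8, -0.4, -134.8]
force: [-1.3, -0.3, -1.4]
gripper_width: 0.0533
```

```bash
python3 st.py
python3 - <<'E'
from h import *
sd=get_image('side');P=pts(sd,cam(sd))
cv2.imwrite('pics/f.png',cv2.resize(sd['pixels'][60:290,150:370],(660,690//1),interpolation=2)[:600,:,::-1])
E
```

```text
t 12.1333
joints [ 1.40327e+01  1.00480e+01 -7.83500e-01  5.03000e-02 -7.96431e+01
 -5.88027e+01]
eef_pos [ 0.5048 -0.0333  0.2426]
ee_rot [ 179.7965   -0.4315 -134.76  ]
force [-1.2599 -0.3337 -1.431 ]
moment [-0.005  -0.0321 -0.0593]
gripper_width 0.0533
tau [-6.00000e-04 -3.43321e+01  2.39604e+01  5.44320e+00 -2.99000e-02
  1.60000e-03]
to axis (tool mm) [-2.79231926 -0.9960349  -0.0245678 ] level [ 0.20351137 -0.43149719  0.        ]
```

View pics/f.png

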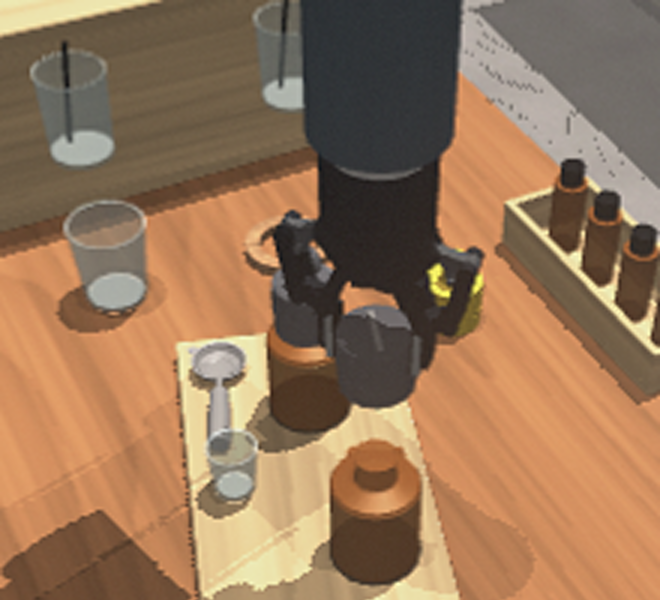

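The jar is open with its bare neck at (375,460). The cap hangs level above it at (375,350), lifted 96 mm for a gap of about 78 mm. The ball cap, glasses and spoon have not moved.

move_arm(plan=[[[0, 0, 0], [0, 0, 0]], [[0, 0, 0], [0, 0, 0]], [[0, 0, 0], [0, 0, 0]]])

```text
t: 12.43
eef_pos: [0.5043, -0.0333, 0.2414]
ee_rot: [179.7, -0.5, -134.7]
force: [-1.1, -0.0, 0.5]
gripper_width: 0.0531
```

```bash
python3 -c "
from h import *
s=sense();print(s['t'],s['joint_vel'].round(2),s['eef_pos'],s['ee_rot'],s['gripper_width'])
print(hand_in())"
```

```text
12.4333 [-0.08  0.16 -0.21 -0.12 -0.02  0.13] [ 0.50425681 -0.03330817  0.24135112] [ 179.70608249   -0.5472546  -134.74944082] 0.05307774093641209
the job is handed in; nothing more can be done
None
```

The flat-topped cap is off its jar and the job is handed in at 12.4 s; `hand_in` reports no verdict. The thread loosens clockwise, seen from above.

- **Finding the direction:** I tried anticlockwise first and misread it as free, because the cap moved about 19° and a few millimetres sideways. After a firmer regrip it stopped dead at about 1.4 N·m. Clockwise it then turned freely.
- **Unscrewing and lifting:** I turned it to about 93° from closed with no slip in the grip and lifted it straight off.
- **Last checks:**
  - The cap is gripped at 53 mm with 110 N set, level within 1° by the tool's reading and almost still.
  - It is about 77 mm above the jar mouth and about 4 mm off its axis.
  - In the last side view the jar is open, and the ball cap, shot glass, spoon and left tumbler look undisturbed. The right tumbler and the straw were outside that crop, and the arm never went near them.
- **Disagreements:** While the cap was pressed against the stop, its measured centre was 3 to 4 mm off the jar axis, more than the 1 to 2 mm play given. My automatic strip finder found nothing, so I read the strip angles by eye from the pictures.

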